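Find the trolley wheel with the bad bearing

TASK

Four wheels off the tea trolley stand on their axles in the wooden block, and one of them has a bad bearing: it looks like the others but it drags when you turn it. Take hold of the wheels gently, without crushing them, and turn them by hand, a quarter turn or so, until you have felt the stiff one, then lift that one straight out of the block and lower it into the red case, letting go only once it is down in there; nothing but the stiff wheel goes into the case. Leave the three free-running wheels standing fully down in the block and do not disturb the other things on the table.

Things in the scene. Friction and masses are not known exactly. Their poses are not given: they have to be found in the camera images.
- block: hardwood holding block, 205 x 205 mm and 40 mm high, fixed; origin at the centre of its underside on the table, x and y along its sides, z up. It has four square sockets 34 mm deep at +-57.5 mm in x and y. A trolley wheel stands in each, axle upright; the wheels are described under the four sockets. Which socket holds the bad wheel changes from start to start; nothing in its look tells
- block_hole0 (a point): centre of one socket's mouth, level with the block's top face, z up along the axle of the wheel standing there. All four wheels look alike: black rubber tyre 54 mm in diameter and 22 mm wide lying flat, grey plastic hub with six dark holes, a yellow paint dot near the hub's edge, a steel bearing in the middle; each turns endlessly on its own stub axle and can be gripped across its diameter in any direction
- block_hole1 (a point): centre of another socket's mouth, like block_hole0. Under each wheel its steel stub axle has a spacer 16 mm in diameter, a flange 23 mm across and 4 mm thick that sits on the block's top face, and a square shank 12 mm wide and 30 mm long in the socket, with about 0.7 mm of play per side, so the axle itself can turn only some 7 degrees. Wheel and axle weigh about 0.15 kg and lift straight out freely
- block_hole2 (a point): centre of another socket's mouth, like block_hole0. A seated wheel's tyre spans 56 to 78 mm above the table, its middle is 27 mm above this point and the axle's end 41 mm; between tyre and block there are 16 mm of air for the fingertips. A wheel is out of its socket once raised 30 mm; the shank's end then hangs 57 mm below the middle of the tyre
- block_hole3 (a point): centre of the last socket's mouth, like block_hole0. Turning a good wheel takes under 0.04 N m about its axle; the one with the bad bearing takes about 0.35 N m at any speed, either way, and part of it (a third to two thirds) stays in the hand when the hand stops. Held with some 18 N per finger the tyre does not slip; more than 35 N per finger is too hard for the bearings
- case: open red plastic case that does not move, 150 x 190 mm outside (x, y), walls 45 mm high and 4 mm thick, floor 4 mm thick; origin at the centre of its underside, x towards the hinge side. Its lid is folded back beyond the wall at +x, rising to about 110 mm above the table and reaching 190 mm from the origin. A loose old bearing ring (34 mm across, 10 mm high) lies in one corner, at x -48, y +65 mm, and may be pushed about
- case_in (a point): centre of the case's inner floor, 5 mm above the table
- grease_jar: low white jar with a yellow lid, 64 mm across and 60 mm high; origin at the centre of its foot. Leave alone
- screwdriver: screwdriver 190 mm long lying along its x axis, about 30 mm thick, between block and case; origin under its middle. Leave it alone, and likewise the mug, oil can and wrench that stand or lie farther out

How it is judged:
On the way, in this order (a step that is already met when the one before it is completed fails the run):
1. the dragging wheel has been turned by at least 20 degrees while standing in the block (distance of dot_b from where it was at the start of the episode above 0.006 m and z of wheel_b_c0 in the frame of block between 0.06 and 0.071 m and angle between wheel_b_c0's own z axis and vertical below 0.12 rad), for 0.05 s.
2. the dragging wheel has been lifted out of the block (z of wheel_b_c0 in the frame of block above 0.098 m), for 0.05 s.
3. the dragging wheel is down in the case (its middle less than 78 mm above the case's underside) and still held (x of wheel_b_c0 in the frame of case between -0.075 and 0.075 m and y of wheel_b_c0 in the frame of case between -0.095 and 0.095 m and z of wheel_b_c0 in the frame of case below 0.078 m and contact force between the fingers and wheel_b_c0 above 0.5 N), for 0.05 s.
At the end, for the whole second after the job is handed in: the dragging wheel rests inside the case's walls, its middle less than 70 mm above the case's underside, let go and at rest; the three other wheels stand in the block, seated to within 4 mm and upright to within 7 degrees (x of wheel_b_c0 in the frame of case between -0.075 and 0.075 m and y of wheel_b_c0 in the frame of case between -0.095 and 0.095 m and z of wheel_b_c0 in the frame of case below 0.07 m and linear speed of stub_b below 0.03 m/s and z of wheel_a_c0 in the frame of block between 0.06 and 0.071 m and angle between each of wheel_a_c0, wheel_c_c0, wheel_d_c0's own z axis and vertical below 0.12 rad and z of wheel_c_c0 in the frame of block between 0.06 and 0.071 m and z of wheel_d_c0 in the frame of block between 0.06 and 0.071 m); the robot touches nothing.
It fails at once if a wheel is squeezed or pushed by the fingers with more than 70 N (both fingers together, so 35 N each) (contact force between the fingers and wheel_a_c0 above 70 N or contact force between the fingers and wheel_b_c0 above 70 N or contact force between the fingers and wheel_c_c0 above 70 N or contact force between the fingers and wheel_d_c0 above 70 N).
It fails at once if the mug, oil can, grease jar, screwdriver or wrench is moved by more than 30 mm (distance of any of mug, oil_can, grease_jar, screwdriver, wrench from where it was at the start of the episode above 0.03 m).
It also fails if it takes over 72 s, if anything falls off the work surface, if the arm or the gripper's body presses on something with over 40 N, if the wrist force passes 120 N, or if a joint passes its speed limit or range.

ROBOT

A 7-joint arm with a two-finger parallel gripper is mounted at the origin on the work surface. World frame = base frame: x ahead of the robot, y to its left, z up, the work surface at z = 0. Lengths are in m, angles in rad, forces in N, time in s.
With the tool pointing down it reaches from about 0.425 to 0.925 m from the base axis. Payload 6.8 kg.
Tool frame: the origin (TCP) lies midway between the tips of the shut fingers; the grasp point (between the pads) lies 19 mm behind it; z points along the fingers, y is the line along which they close (so a half turn about z gives the same grasp; the last joint's range is limited). The gripper opens to 85 mm and grips with 20 to 120 N. Pads are 22 mm wide; open, the fingers measure 114 mm over their backs; the gripper's body (76 mm by 85 mm) begins 54 mm behind the grasp point. The pads swing forward as they close: fully open they stand 13 mm farther back than shut.
Start: joints at [1.028, 0.477, 0.022, 1.555, -0.011, 1.109, -0.083], TCP at [0.284, -0.612, 0.231] pointing down, gripper open.
Joint ranges: [-2.96, 2.96], [-0.34, 2.1], [-1.41, 1.46], [0.24, 2.44], [-1.37, 4.51], [0.17, 1.92], [-2.96, 2.96]. Speed limits (rad/s): [2.39, 2.39, 3.14, 3.14, 3.14, 3.14, 3.14].

INTERFACE

Orientations are given as a rotation vector (axis times angle).
In Python, from bench import r gives the robot as it stands. The module is installed in compiled form; this text tells all that it offers.
- The arm moves only by the tool apply_moves, never from a script. Its argument "rows" is a list of rows, each a list of 6 numbers: the shift along the tool's x, y, z scaled (see below), then the turn, a rotation vector about the tool's x, y, z scaled (see below). A call has 1 to 5 rows; each row is the pose to reach, as a shift and turn from the pose commanded when the call began, along the tool's axes at that moment; what a row does not reach only later rows make up. The controller multiplies each number of a shift by 0.25 m and each number of a turn by 90 degrees. A row lasts 1/8 s, in which the tool goes at most 62.5 mm and 10.7 degrees, less where a joint would pass 70% of its speed; a pose out of reach is approached as far as the arm can. A call with a number of a shift or a turn outside -1 to 1 is refused whole. A call with a gripper value outside its range is refused whole. "claw" is the opening, from 0 (shut) to 1 (fully open), set as the call begins (left out, the last holds). The fingers move at their own pace and stop on an object; "newtons" is the grip in N (left out, the last holds). Time passes only in rows, so rows that repeat a pose let the fingers close. It gives the time, the measured TCP pose, the force, the opening and the grip force at its end, in the units of the state.
- r.get_obs(): the state, without advancing time (a new reading comes with each control period).
- r.grab_frame(name): name is "scene" or "top"; returns a dict with "pixels" (400x640x3 uint8, red, green, blue), "intrinsics" (3x3 intrinsics, pixels), "dist" ([k1, k2, p1, p2, k3] as OpenCV has them; the pictures are not rectified), "eye" and "attitude" of the camera in the world. Camera axes: x right, y up, looking along -z (the intrinsics and any distortion apply to the point x, -y, -z); pixel columns grow to the right and rows downward; lengths in m; the calibration is good to about 2 mm. A picture is of the moment at which its call begins. There is no depth.
- r.hand_in(): hands the job in; it is judged then, once.
Trained networks look in a picture, given as the dict that the camera call returned (one of the last four; its "shot" number tells which), for a name from the list of things; names that differ only in an ending like _2 or _b are one class to them, and where a whole thing is asked for, a point or a joint stands for the part that bears it (a point fixed in the world has none). Each returns a list of dicts, best first, with "conf" (0 to 1); they miss things now and then, are a little off and sometimes report something else, mostly with a low value. They report only what shows in the picture. A call takes as long as a camera call.
- r.search_frame(picture, thing): "rect" ([left, top, width, height] in pixels, round what is visible of it).
- r.outline_of(picture, thing): "pixels" (400x640 bool, what is visible of it) and "rect" ([left, top, width, height] in pixels, round what is visible of it).
- r.landmark_of(picture, thing): "point" ([column, row] in pixels: a listed point, or the origin of a listed thing).
The state is a dict: "clock": time; "joints": joint angles; "qvel": joint speeds; "tau": joint torques, N m; "tcp_pos": TCP position; "orientation": TCP orientation; "contact_force": force on the tool from outside, world axes, zero at the start; "moment": the same for the moment, N m; "grip_width": finger opening in m; "gripper_force": force on a finger pad.
Only numpy, scipy, OpenCV 4.12 (cv2) and the standard library are available. Lean on these libraries where they do the work, as an engineer would, in place of code of your own. Each camera call takes 0.05 s, during which the arm holds its last target. There are 200 camera calls.

## Working session

There is one attempt and no reset: what is moved stays moved. The work goes in short steps, Python scripts to look and compute and a tool call to move; the robot and the scene stay as the last step left them, time stands still between calls to the robot, and variables do not carry over. Pictures are saved under pics/ and viewed, at most 10 in all, crops included, and the job is handed in when it is done.

Besides the shell and the picture viewer there is one more tool, called after ">>>" in YAML: its name, and indented under it one key for each argument. apply_moves: Moves the arm, as the interface text tells. Its arguments: {"type":"object","properties":{"rows":{"type":"array","items":{"type":"array","items":{"type":"number"}}},"claw":{"type":"number"},"newtons":{"type":"number"}},"required":["rows"]}

```bash
mkdir -p pics; cat > h.py <<'E'
import numpy as np, cv2
from scipy.spatial.transform import Rotation as R
from bench import r
def att(p):
    a=np.array(p["attitude"],float)
    return a if a.shape==(3,3) else (R.from_rotvec(a).as_matrix() if a.size==3 else R.from_quat(a).as_matrix())
def to_plane(p,uv,z):
    n=cv2.undistortPoints(np.array(uv,float).reshape(-1,1,2),np.array(p["intrinsics"]),np.array(p["dist"])).reshape(-1,2)
    d=np.c_[n[:,0],-n[:,1],-np.ones(len(n))]@att(p).T
    e=np.array(p["eye"]); return e+d*((z-e[2])/d[:,2])[:,None]
def proj(p,X):
    c=(np.array(X,float).reshape(-1,3)-np.array(p["eye"]))@att(p); c=c*[1,-1,-1]
    return cv2.projectPoints(c,np.zeros(3),np.zeros(3),np.array(p["intrinsics"]),np.array(p["dist"]))[0].reshape(-1,2)
E
python3 - <<'E'
from h import *
o=r.get_obs(); print({k:np.round(v,3) for k,v in o.items()})
for n in("scene","top"):
    p=r.grab_frame(n); cv2.imwrite(f"pics/{n}0.png",p["pixels"][:,:,::-1]); print(n,p["eye"],p["attitude"])
    for t,z in(("block",0),("block_hole0",.04),("block_hole1",.04),("block_hole2",.04),("block_hole3",.04),("case",0),("case_in",.005),("grease_jar",0),("screwdriver",0)):
        for l in r.landmark_of(p,t)[:4]: print(t,round(l["conf"],2),np.round(l["point"],1),to_plane(p,l["point"],z)[0].round(4))
E
```

```text
{'clock': np.float64(0.0), 'joints': array([ 1.028,  0.478,  0.022,  1.556, -0.011,  1.109, -0.083]), 'qvel': array([-0.   , -0.001, -0.001, -0.001,  0.002, -0.   ,  0.001]), 'tau': array([-1.0000e-03, -5.9646e+01,  1.6070e+00, -2.8119e+01,  1.2000e-02,
        9.0000e-03,  0.0000e+00]), 'tcp_pos': array([ 0.284, -0.612,  0.23 ]), 'orientation': array([-3.066e+00, -6.770e-01,  1.000e-03]), 'contact_force': array([-0.361,  0.526,  0.306]), 'moment': array([ 0.042, -0.014,  0.036]), 'gripper_force': np.float64(0.0), 'grip_width': np.float64(0.085)}
scene [0.83911729 0.33198304 0.85194707] [0.23627641 0.64400887 2.38491586]
block 0.89 [394. 279.] [0.5212 0.2031 0.    ]
block_hole0 0.8 [391.6 231.1] [0.4654 0.1299 0.04  ]
block_hole0 0.74 [357.  268.5] [0.5785 0.1458 0.04  ]
block_hole0 0.7 [397.6 308.2] [0.572  0.2557 0.04  ]
block_hole1 0.8 [391.6 231.1] [0.4654 0.1299 0.04  ]
block_hole1 0.74 [357.  268.5] [0.5785 0.1458 0.04  ]
block_hole1 0.7 [397.6 308.2] [0.572  0.2557 0.04  ]
block_hole2 0.8 [391.6 231.1] [0.4654 0.1299 0.04  ]
block_hole2 0.74 [357.  268.5] [0.5785 0.1458 0.04  
[... 1039 characters left out ...]
 ]
block_hole2 0.97 [252.2 239.1] [0.4695 0.1416 0.04  ]
block_hole2 0.95 [250.8 193. ] [0.579  0.1481 0.04  ]
block_hole2 0.76 [204.3 197.5] [0.568  0.2593 0.04  ]
block_hole2 0.65 [205.2 243.1] [0.4596 0.252  0.04  ]
block_hole3 0.97 [252.2 239.1] [0.4695 0.1416 0.04  ]
block_hole3 0.95 [250.8 193. ] [0.579  0.1481 0.04  ]
block_hole3 0.76 [204.3 197.5] [0.568  0.2593 0.04  ]
block_hole3 0.65 [205.2 243.1] [0.4596 0.252  0.04  ]
case 0.78 [390.2 239. ] [ 0.4737 -0.1869  0.    ]
case_in 0.85 [390.  237.8] [ 0.4762 -0.1856  0.005 ]
case_in 0.69 [205.2 246.4] [0.4542 0.2614 0.005 ]
grease_jar 0.75 [317.2 157.9] [ 0.6769 -0.009   0.    ]
screwdriver 0.88 [318.1 235.1] [ 0.4831 -0.0118  0.    ]
```

View pics/top0.png

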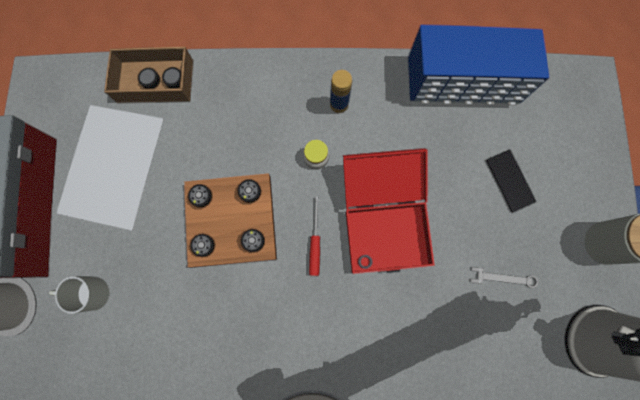

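View pics/scene0.png

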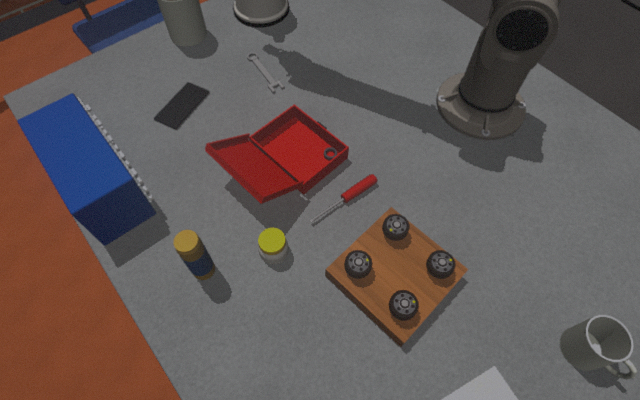

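The top view shows wheels at about (252,240), (249,190), (200,195) and (201,244). The case centre is near (390,238), with the ring at (364,262). Next I'll fit the block pose from the tyres.

```bash
cat > fit.py <<'E'
from h import *
from scipy.optimize import least_squares
C=[(57.5,57.5),(57.5,-57.5),(-57.5,57.5),(-57.5,-57.5)]
g=np.array([(.5195,.2005)]) 
def model(q):
    c,s=np.cos(q[2]),np.sin(q[2]); return np.array([[q[0]+c*a*1e-3-s*b*1e-3,q[1]+s*a*1e-3+c*b*1e-3] for a,b in C])
obs=[]
q0=np.array([.5195,.2005,.05])
for n in("scene","top"):
    p=r.grab_frame(n); hsv=cv2.cvtColor(p["pixels"],cv2.COLOR_RGB2HSV)
    wood=((hsv[...,1]>90)&(hsv[...,2]>60)).astype(np.uint8)
    th=np.linspace(0,2*np.pi,60)[:,None]
    for i,w in enumerate(model(q0)):
        # filled circle search: cylinder silhouette projected, best match to non-wood mask
        best=None
        for dx in np.arange(-.016,.0161,.001):
            for dy in np.arange(-.016,.0161,.001):
                m=np.zeros(wood.shape,np.uint8); P=[]
                c=w+[dx,dy]
                for z in(.056,.078): P.append(proj(p,np.c_[c[0]+.027*np.cos(th),c[1]+.027*np.sin(th),0*th+z]))
                hull=cv2.convexHull(np.vstack(P).astype(np.float32)); x,y,ww,hh=cv2.boundingRect(hull)
                cv2.fillConvexPoly(m,(hull*16).astype(int),1,shift=4)
                sub=slice(y-4,y+hh+4),slice(x-4,x+ww+4)
                M=m[sub]>0; dark=(hsv[...,2][sub]<75)|(hsv[...,1][sub]<70)
                s=(M&dark).sum()-(M&~dark).sum()
                if best is None or s>best[0]+0: best=(s,[c])
                elif s==best[0]: best[1].append(c)
        obs.append((i,np.mean(best[1],0))); print(n,i,best[0],len(best[1]),obs[-1][1].round(4))
f=least_squares(lambda q:np.concatenate([model(q)[i]-c for i,c in obs]),q0,loss="soft_l1",f_scale=.002)
print("block",f.x.round(4),(np.abs(f.fun).max()*1e3).round(1)); print(model(f.x).round(4))
p=r.grab_frame("top")
for t in("case",):
    o=r.outline_of(p,t)[0]; k=cv2.findContours(o["pixels"].astype(np.uint8),0,2)[0]; k=max(k,key=cv2.contourArea); print(cv2.boxPoints(cv2.minAreaRect(k)).round(0).tolist())
o=r.get_obs(); Rt=R.from_rotvec(o["orientation"]).as_matrix(); print(Rt.round(3))
E
python3 fit.py
```

```text
scene 0 608 1 [0.5701 0.2608]
scene 1 531 1 [0.5798 0.1469]
scene 2 599 1 [0.4512 0.2491]
scene 3 509 1 [0.4619 0.1342]
top 0 327 1 [0.5661 0.2608]
top 1 335 2 [0.5798 0.1489]
top 2 333 1 [0.4532 0.2501]
top 3 345 1 [0.4649 0.1392]
block [0.5159 0.1985 0.1023] 3.8
[[0.5672 0.2615]
 [0.579  0.1472]
 [0.4528 0.2498]
 [0.4646 0.1354]]
[[341.0, 152.0], [427.0, 146.0], [435.0, 269.0], [350.0, 275.0]]
[[ 0.907  0.421 -0.   ]
 [ 0.421 -0.907  0.   ]
 [-0.    -0.    -1.   ]]
```

>>> apply_moves:
  rows:
    - [0.4,-0.25,0,0,0,-0.1]
    - [0.83,-0.52,0,0,0,-0.2]
    - [0.83,-0.52,0,0,0,-0.3]
    - [0.83,-0.52,0,0,0,-0.4]
    - [0.83,-0.52,0,0,0,-0.5]
  claw: 1
  newtons: 36

```text
clock: 1.82
tcp_pos: [0.4219, -0.4014, 0.2318]
orientation: [-2.562, -1.819, -0.004]
contact_force: [-0.4, -1.7, -0.3]
grip_width: 0.085
gripper_force: 0.0
```

```bash
cat > go.py <<'E'
# go.py x y z heading_deg : shift/turn numbers from the measured pose
import sys; from h import *
o=r.get_obs(); M=R.from_rotvec(o["orientation"]); x,y,z,h=map(float,sys.argv[1:5])
h=np.radians(h); T=np.array([[np.cos(h),np.sin(h),0],[np.sin(h),-np.cos(h),0],[0,0,-1.]]).T
T=np.c_[[np.cos(h),np.sin(h),0],[np.sin(h),-np.cos(h),0],[0,0,-1]]
m=M.as_matrix(); print("at",o["tcp_pos"].round(4),"heading",np.degrees(np.arctan2(m[1,0],m[0,0])).round(2),"t",o["clock"],"F",o["contact_force"].round(2),"M",o["moment"].round(3),"grip",round(o["grip_width"],4),round(o["gripper_force"],1),"j",o["joints"].round(2))
print("shift",(m.T@(np.array([x,y,z])-o["tcp_pos"])/.25).round(3),"turn",((M.inv()*R.from_matrix(T)).as_rotvec()/(np.pi/2)).round(3))
E
python3 go.py .52 -.1 .23 96; python3 go.py .4646 .1354 .2 96
```

```text
at [ 0.4219 -0.4014  0.2318] heading 70.74 t 1.825 F [-0.44 -1.68 -0.29] M [-0.102  0.031  0.003] grip 0.085 0.0 j [ 0.83  0.34 -0.22  1.77  0.08  1.04  0.24]
shift [ 1.268 -0.027  0.01 ] turn [ 0.001 -0.001 -0.281]
at [ 0.4219 -0.4014  0.2318] heading 70.74 t 1.825 F [-0.44 -1.68 -0.29] M [-0.102  0.031  0.003] grip 0.085 0.0 j [ 0.83  0.34 -0.22  1.77  0.08  1.04  0.24]
shift [ 2.083 -0.547  0.131] turn [ 0.001 -0.001 -0.281]
```

>>> apply_moves:
  rows:
    - [0.25,-0.01,0,0,0,-0.07]
    - [0.5,-0.01,0,0,0,-0.14]
    - [0.75,-0.02,0,0,0,-0.21]
    - [1.0,-0.02,0,0,0,-0.28]
    - [1.0,-0.02,0,0,0,-0.28]

```text
clock: 2.45
tcp_pos: [0.5009, -0.1645, 0.2319]
orientation: [2.108, 2.329, 0.004]
contact_force: [-0.1, -1.0, 0.4]
grip_width: 0.0854
gripper_force: 0.0
```

```bash
python3 go.py .4646 .1354 .12 96
```

```text
at [ 0.5009 -0.1645  0.2319] heading 95.7 t 2.45 F [-0.11 -0.98  0.36] M [-0.028 -0.012 -0.049] grip 0.0854 0.0 j [ 0.56  0.26 -0.42  1.88  0.12  1.02  0.18]
shift [ 1.207 -0.026  0.45 ] turn [ 0.001 -0.001 -0.003]
```

>>> apply_moves:
  rows:
    - [0.24,0,0,0,0,0]
    - [0.48,-0.01,0,0,0,0]
    - [0.72,-0.02,0,0,0,0]
    - [0.95,-0.02,0,0,0,0]
    - [1.0,-0.02,0.1,0,0,0]

```text
clock: 3.08
tcp_pos: [0.4729, 0.0818, 0.208]
orientation: [2.114, 2.32, 0.007]
contact_force: [0.2, -0.6, 0.4]
grip_width: 0.0857
gripper_force: 0.0
```

>>> apply_moves:
  rows:
    - [0.2,0,0.2,0,0,0]
    - [0.2,0,0.35,0,0,0]
    - [0.2,0,0.35,0,0,0]

```text
clock: 3.45
tcp_pos: [0.4652, 0.1268, 0.1165]
orientation: [-2.118, -2.316, 0.009]
contact_force: [0.0, -0.6, 0.6]
grip_width: 0.0858
gripper_force: 0.0
```

```bash
python3 go.py .4646 .1354 .048 96; python3 - <<'E'
from h import *
a=[r.grab_frame(n) for n in("scene","top")]
ims=[]
for p in a:
    u=proj(p,[.4646,.1354,.08])[0].astype(int); print(u)
    c=p["pixels"][max(0,u[1]-60):u[1]+60,u[0]-60:u[0]+60,::-1]; ims.append(cv2.resize(c,(400,400),interpolation=cv2.INTER_CUBIC))
cv2.imwrite("pics/a1.png",np.hstack(ims))
E
```

```text
at [0.4652 0.1268 0.1165] heading 95.12 t 3.45 F [ 0.   -0.6   0.62] M [-0.002 -0.006 -0.04 ] grip 0.0858 0.0 j [ 0.08  0.38 -0.56  2.08  0.28  0.77 -0.57]
shift [0.035 0.003 0.274] turn [-0.004  0.001 -0.01 ]
[396 224]
[251 239]
```

View pics/a1.png

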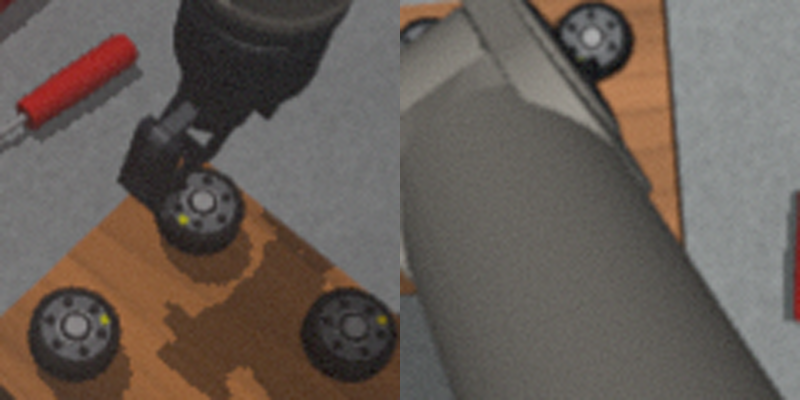

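The axle hub in the scene crop sits within 1 px of the expected point (crop 203,202 against 200,200). I'll descend and close softly.

>>> apply_moves:
  rows:
    - [0.035,0,0.1,0,0,0]
    - [0.035,0,0.2,0,0,0]
    - [0.035,0,0.27,0,0,0]
    - [0.035,0,0.27,0,0,0]

```text
clock: 4.05
tcp_pos: [0.4668, 0.1359, 0.0514]
orientation: [2.122, 2.317, -0.001]
contact_force: [-1.5, 0.4, 0.2]
grip_width: 0.0855
gripper_force: 0.0
```

>>> apply_moves:
  rows:
    - [0,0,0,0,0,0]
    - [0,0,0,0,0,0]
    - [0,0,0,0,0,0]
    - [0,0,0,0,0,0]
    - [0,0,0,0,0,0]
  claw: 0.4
  newtons: 20

```text
clock: 4.68
tcp_pos: [0.4658, 0.1366, 0.0522]
orientation: [2.12, 2.318, -0.002]
contact_force: [-4.0, -0.6, 8.0]
grip_width: 0.0534
gripper_force: 21.0
```

```bash
python3 go.py .4646 .1354 .048 96
```

```text
at [0.4658 0.1366 0.0522] heading 95.11 t 4.675 F [-4.03 -0.63  7.98] M [-0.191  1.075 -0.036] grip 0.0534 21.0 j [ 0.    0.48 -0.51  2.11  0.39  0.64 -0.68]
shift [-0.004 -0.005  0.017] turn [-0.     0.001 -0.01 ]
```

>>> apply_moves:
  rows:
    - [0,0,0,0,0,0.1]
    - [0,0,0,0,0,0.2]
    - [0,0,0,0,0,0.3]

```text
clock: 5.05
tcp_pos: [0.4669, 0.1364, 0.0523]
orientation: [2.607, 1.752, 0.001]
contact_force: [-1.6, -0.6, 2.9]
grip_width: 0.0535
gripper_force: 20.8
```

```bash
python3 go.py .4646 .1354 .048 96
```

```text
at [0.4669 0.1364 0.0523] heading 67.8 t 5.05 F [-1.65 -0.64  2.86] M [-0.259  0.145  0.011] grip 0.0535 20.8 j [-0.09  0.46 -0.39  2.12  0.3   0.61 -1.08]
shift [-0.007 -0.007  0.017] turn [ 0.001  0.    -0.313]
```

>>> apply_moves:
  rows:
    - [0,0,0,0,0,0.1]
    - [0,0,0,0,0,0.1]
    - [0,0,0,0,0,0.1]

```text
clock: 5.42
tcp_pos: [0.467, 0.1365, 0.0522]
orientation: [2.729, 1.554, 0.001]
contact_force: [-1.7, -2.4, 7.6]
grip_width: 0.053
gripper_force: 21.1
```

```bash
python3 go.py .4646 .1354 .048 96
```

```text
at [0.467  0.1365 0.0522] heading 59.32 t 5.425 F [-1.67 -2.36  7.64] M [-0.488  0.251 -0.042] grip 0.053 21.1 j [-0.12  0.46 -0.35  2.12  0.27  0.6  -1.2 ]
shift [-0.009 -0.006  0.017] turn [ 0.001  0.    -0.408]
```

>>> apply_moves:
  rows:
    - [0,0,0,0,0,0]
    - [0,0,0,0,0,0]
    - [0,0,0,0,0,0]
    - [0,0,0,0,0,0]
  claw: 1

```text
clock: 5.92
tcp_pos: [0.4664, 0.1367, 0.0512]
orientation: [-2.732, -1.55, 0.0]
contact_force: [-0.3, 0.4, -0.3]
grip_width: 0.0855
gripper_force: 0.0
```

>>> apply_moves:
  rows:
    - [0,0,-0.15,0,0,0]
    - [0,0,-0.26,0,0,0]
    - [0.13,0.18,-0.26,0,0,0]
    - [0.266,0.363,-0.26,0,0,0]
    - [0.266,0.363,-0.26,0,0,0]

```text
clock: 6.55
tcp_pos: [0.5824, 0.1472, 0.1163]
orientation: [2.734, 1.547, 0.005]
contact_force: [-0.3, 0.4, -0.3]
grip_width: 0.0855
gripper_force: 0.0
```

```bash
python3 go.py .579 .1472 .05 59.3
```

```text
at [0.5824 0.1472 0.1163] heading 59.0 t 6.55 F [-0.25  0.44 -0.28] M [0.016 0.05  0.047] grip 0.0855 0.0 j [-0.08  0.51 -0.36  1.82  0.23  0.85 -1.09]
shift [-0.008 -0.012  0.265] turn [ 0.001 -0.002 -0.003]
```

>>> apply_moves:
  rows:
    - [-0.008,-0.012,0.1,0,0,0]
    - [-0.008,-0.012,0.2,0,0,0]
    - [-0.008,-0.012,0.265,0,0,0]
    - [-0.008,-0.012,0.265,0,0,0]

```text
clock: 7.05
tcp_pos: [0.5736, 0.1467, 0.0489]
orientation: [-2.732, -1.55, 0.004]
contact_force: [0.3, 0.2, -0.2]
grip_width: 0.0851
gripper_force: 0.0
```

>>> apply_moves:
  rows:
    - [0,0,0,0,0,0]
    - [0,0,0,0,0,0]
    - [0,0,0,0,0,0]
    - [0,0,0,0,0,0]
    - [0,0,0,0,0,0]
  claw: 0.4

```text
clock: 7.68
tcp_pos: [0.5786, 0.1463, 0.0524]
orientation: [2.731, 1.546, 0.01]
contact_force: [5.3, -2.6, 4.6]
grip_width: 0.0531
gripper_force: 23.0
```

```bash
python3 go.py .579 .1472 .05 59.3
```

```text
at [0.5786 0.1463 0.0524] heading 59.03 t 7.675 F [ 5.3  -2.64  4.62] M [-0.649 -1.107  0.01 ] grip 0.0531 23.0 j [-0.1   0.59 -0.33  1.87  0.28  0.72 -1.13]
shift [ 0.004 -0.     0.01 ] turn [ 0.004 -0.003 -0.003]
```

>>> apply_moves:
  rows:
    - [0,0,0,0,0,-0.1]
    - [0,0,0,0,0,-0.2]
    - [0,0,0,0,0,-0.3]
    - [0,0,0,0,0,-0.4]

```text
clock: 8.18
tcp_pos: [0.5781, 0.1465, 0.0524]
orientation: [2.113, 2.319, 0.007]
contact_force: [2.6, -2.4, 5.0]
grip_width: 0.0532
gripper_force: 23.1
```

```bash
python3 go.py .579 .1472 .05 59.3
```

```text
at [0.5781 0.1465 0.0524] heading 95.33 t 8.175 F [ 2.57 -2.41  4.95] M [-0.561 -0.756 -0.034] grip 0.0532 23.1 j [ 0.01  0.62 -0.49  1.86  0.41  0.76 -0.6 ]
shift [0.003 0.004 0.01 ] turn [ 0.004 -0.001  0.4  ]
```

>>> apply_moves:
  rows:
    - [0,0,0,0,0,0]
    - [0,0,0,0,0,0]
    - [0,0,0,0,0,0]

```text
clock: 8.55
tcp_pos: [0.5781, 0.1464, 0.0523]
orientation: [2.119, 2.314, 0.007]
contact_force: [4.5, -2.9, 5.2]
grip_width: 0.0534
gripper_force: 23.2
```

```bash
python3 go.py .5672 .2615 .05 96
```

```text
at [0.5781 0.1464 0.0523] heading 95.04 t 8.55 F [ 4.51 -2.89  5.23] M [-0.539 -0.878 -0.027] grip 0.0534 23.2 j [ 0.01  0.62 -0.48  1.86  0.41  0.76 -0.61]
shift [ 0.462 -0.003  0.009] turn [ 0.004  0.    -0.011]
```

>>> apply_moves:
  rows:
    - [0,0,0,0,0,0]
    - [0,0,0,0,0,0]
    - [0,0,0,0,0,0]
    - [0,0,0,0,0,0]
  claw: 1

```text
clock: 9.05
tcp_pos: [0.5746, 0.1471, 0.0499]
orientation: [-2.12, -2.318, 0.001]
contact_force: [0.6, -0.0, 0.4]
grip_width: 0.0853
gripper_force: 0.0
```

>>> apply_moves:
  rows:
    - [0,0,-0.15,0,0,0]
    - [0,0,-0.26,0,0,0]
    - [0.24,0,-0.26,0,0,0]
    - [0.46,0,-0.26,0,0,0]
    - [0.46,0,-0.26,0,0,0]

```text
clock: 9.68
tcp_pos: [0.5625, 0.2683, 0.1157]
orientation: [-2.108, -2.325, -0.005]
contact_force: [-0.8, -0.9, 0.4]
grip_width: 0.0853
gripper_force: 0.0
```

```bash
python3 go.py .5672 .2615 .05 95
```

```text
at [0.5625 0.2683 0.1157] heading 95.59 t 9.675 F [-0.77 -0.95  0.4 ] M [ 0.004 -0.009 -0.03 ] grip 0.0853 0.0 j [-0.15  0.58 -0.54  1.76  0.36  0.91 -0.74]
shift [-0.03   0.016  0.263] turn [ 0.    -0.003  0.007]
```

>>> apply_moves:
  rows:
    - [-0.005,0.012,0.1,0,0,0]
    - [-0.005,0.012,0.2,0,0,0]
    - [-0.005,0.012,0.263,0,0,0]
    - [-0.005,0.012,0.263,0,0,0]

```text
clock: 10.18
tcp_pos: [0.567, 0.2597, 0.0481]
orientation: [-2.12, -2.317, 0.004]
contact_force: [1.0, 0.2, -0.7]
grip_width: 0.0853
gripper_force: 0.0
```

>>> apply_moves:
  rows:
    - [0,0,0,0,0,0]
    - [0,0,0,0,0,0]
    - [0,0,0,0,0,0]
    - [0,0,0,0,0,0]
    - [0,0,0,0,0,0]
  claw: 0.4

```text
clock: 10.8
tcp_pos: [0.5684, 0.2609, 0.0504]
orientation: [2.12, 2.318, 0.002]
contact_force: [-1.0, -0.6, 6.6]
grip_width: 0.0531
gripper_force: 21.4
```

```bash
python3 go.py .5672 .2615 .05 95
```

```text
at [0.5684 0.2609 0.0504] heading 95.11 t 10.8 F [-1.   -0.63  6.6 ] M [-0.175  0.226  0.007] grip 0.0531 21.4 j [-0.17  0.66 -0.49  1.78  0.42  0.8  -0.78]
shift [ 0.003 -0.004  0.002] turn [ 0.001 -0.     0.001]
```

>>> apply_moves:
  rows:
    - [0,0,0,0,0,0.1]
    - [0,0,0,0,0,0.2]
    - [0,0,0,0,0,0.3]
    - [0,0,0,0,0,0.4]

```text
clock: 11.3
tcp_pos: [0.5689, 0.2607, 0.0505]
orientation: [2.735, 1.543, 0.004]
contact_force: [0.9, -1.2, 4.3]
grip_width: 0.053
gripper_force: 21.4
```

```bash
python3 go.py .5672 .2615 .05 59
```

```text
at [0.5689 0.2607 0.0505] heading 58.86 t 11.3 F [ 0.9  -1.25  4.34] M [-0.255 -0.148  0.315] grip 0.053 21.4 j [-0.28  0.63 -0.34  1.79  0.29  0.76 -1.31]
shift [-0.001 -0.007  0.002] turn [ 0.001 -0.001 -0.002]
```

>>> apply_moves:
  rows:
    - [0,0,0,0,0,0]
    - [0,0,0,0,0,0]
    - [0,0,0,0,0,0]

```text
clock: 11.68
tcp_pos: [0.5689, 0.2607, 0.0505]
orientation: [2.73, 1.553, 0.004]
contact_force: [0.1, -0.4, 6.6]
grip_width: 0.0531
gripper_force: 21.6
```

```bash
python3 go.py .4528 .2498 .05 59
```

```text
at [0.5689 0.2607 0.0505] heading 59.28 t 11.675 F [ 0.06 -0.4   6.59] M [-0.238 -0.083  0.04 ] grip 0.0531 21.6 j [-0.28  0.63 -0.34  1.79  0.29  0.76 -1.31]
shift [-0.275 -0.377  0.001] turn [ 0.001 -0.001  0.003]
```

A moment of 0.315 N m while turning marks this as the likely stiff one. The reading fell to 0.04 on stopping, so I'll confirm by turning back.

>>> apply_moves:
  rows:
    - [0,0,0,0,0,-0.1]
    - [0,0,0,0,0,-0.2]

```text
clock: 11.92
tcp_pos: [0.5685, 0.261, 0.0505]
orientation: [2.448, 1.967, 0.003]
contact_force: [-1.4, -1.7, 6.3]
grip_width: 0.0537
gripper_force: 21.6
```

```bash
python3 go.py .5672 .2615 .05 59
```

```text
at [0.5685 0.261  0.0505] heading 77.57 t 11.925 F [-1.4  -1.71  6.27] M [-0.371  0.311 -0.164] grip 0.0537 21.6 j [-0.22  0.65 -0.42  1.79  0.36  0.78 -1.04]
shift [ 0.001 -0.006  0.002] turn [ 0.001 -0.001  0.206]
```

>>> apply_moves:
  rows:
    - [0,0,0,0,0,0]
    - [0,0,0,0,0,0]

```text
clock: 12.18
tcp_pos: [0.5685, 0.2609, 0.0504]
orientation: [2.454, 1.961, 0.003]
contact_force: [0.1, -1.0, 7.9]
grip_width: 0.0533
gripper_force: 21.7
```

```bash
python3 go.py .5672 .2615 .05 59
```

```text
at [0.5685 0.2609 0.0504] heading 77.28 t 12.175 F [ 0.11 -0.97  7.87] M [-0.218  0.141 -0.019] grip 0.0533 21.7 j [-0.22  0.65 -0.42  1.79  0.35  0.78 -1.04]
shift [ 0.001 -0.006  0.002] turn [ 0.001 -0.001  0.203]
```

>>> apply_moves:
  rows:
    - [0,0,0,0,0,0.1]
    - [0,0,0,0,0,0.2]
    - [0,0,0,0,0,0.3]

```text
clock: 12.55
tcp_pos: [0.569, 0.2606, 0.0505]
orientation: [2.846, 1.328, 0.004]
contact_force: [1.1, -1.6, 6.0]
grip_width: 0.0532
gripper_force: 21.5
```

```bash
python3 go.py .5672 .2615 .15 59
```

```text
at [0.569  0.2606 0.0505] heading 50.02 t 12.55 F [ 1.08 -1.64  6.01] M [-0.394 -0.178  0.336] grip 0.0532 21.5 j [-0.31  0.63 -0.3   1.79  0.26  0.76 -1.44]
shift [-0.001 -0.007 -0.398] turn [ 0.001 -0.001 -0.1  ]
```

>>> apply_moves:
  rows:
    - [0,0,0,0,0,0.025]
    - [0,0,0,0,0,0.05]
    - [0,0,0,0,0,0.075]
    - [0,0,0,0,0,0.1]
    - [0,0,0,0,0,0.125]

```text
clock: 13.18
tcp_pos: [0.5692, 0.2604, 0.0505]
orientation: [2.961, 1.048, 0.004]
contact_force: [1.3, -1.0, 7.1]
grip_width: 0.0533
gripper_force: 21.5
```

```bash
python3 go.py .4528 .2498 .05 59
```

```text
at [0.5692 0.2604 0.0505] heading 38.99 t 13.175 F [ 1.32 -1.    7.12] M [-0.463 -0.277  0.353] grip 0.0533 21.5 j [-0.34  0.62 -0.25  1.8   0.22  0.75 -1.6 ]
shift [-0.389 -0.26   0.   ] turn [ 0.001 -0.001 -0.222]
```

>>> apply_moves:
  rows:
    - [0,0,0,0,0,0.125]
    - [0,0,0,0,0,0.125]
    - [0,0,0,0,0,0.125]
    - [0,0,0,0,0,0.125]
  claw: 1

```text
clock: 13.68
tcp_pos: [0.5676, 0.2605, 0.0491]
orientation: [-3.05, -0.753, 0.0]
contact_force: [-0.2, 0.3, -0.8]
grip_width: 0.0852
gripper_force: 0.0
```

```bash
python3 go.py .4528 .2498 .05 75
```

```text
at [0.5676 0.2605 0.0491] heading 27.75 t 13.675 F [-0.16  0.28 -0.75] M [ 0.017 -0.029 -0.001] grip 0.0852 0.0 j [-0.38  0.62 -0.21  1.8   0.18  0.74 -1.76]
shift [-0.426 -0.176 -0.003] turn [-0.     0.    -0.525]
```

Torque is the same at a quarter of the speed (0.353), so it is genuine drag and not viscous. The residual was low, so I'll also check the fourth wheel.

>>> apply_moves:
  rows:
    - [0,0,-0.15,0,0,0]
    - [0,0,-0.26,0,0,-0.1]
    - [-0.22,-0.09,-0.26,0,0,-0.2]
    - [-0.42,-0.174,-0.26,0,0,-0.3]
    - [-0.426,-0.176,-0.26,0,0,-0.4]

```text
clock: 14.3
tcp_pos: [0.4484, 0.2494, 0.114]
orientation: [2.66, 1.67, -0.005]
contact_force: [1.2, -0.7, 0.1]
grip_width: 0.0854
gripper_force: 0.0
```

>>> apply_moves:
  rows:
    - [0,0,0,0,0,0]
    - [0,0,0,0,0,0]

```text
clock: 14.55
tcp_pos: [0.4539, 0.2502, 0.1144]
orientation: [-2.672, -1.651, -0.001]
contact_force: [-0.1, 0.1, 1.0]
grip_width: 0.0855
gripper_force: 0.0
```

```bash
python3 go.py .4528 .2498 .05 64
```

```text
at [0.4539 0.2502 0.1144] heading 63.43 t 14.55 F [-0.14  0.11  0.98] M [ 0.012 -0.017 -0.015] grip 0.0855 0.0 j [-0.29  0.4  -0.4   2.01  0.22  0.77 -1.29]
shift [-0.004 -0.003  0.258] turn [ 0.    -0.    -0.006]
```

>>> apply_moves:
  rows:
    - [-0.004,-0.003,0.1,0,0,0]
    - [-0.004,-0.003,0.2,0,0,0]
    - [-0.004,-0.003,0.258,0,0,0]
    - [-0.004,-0.003,0.258,0,0,0]

```text
clock: 15.05
tcp_pos: [0.4516, 0.2494, 0.0489]
orientation: [-2.671, -1.655, 0.003]
contact_force: [-0.2, -0.1, 0.6]
grip_width: 0.0855
gripper_force: 0.0
```

>>> apply_moves:
  rows:
    - [0,0,0,0,0,0]
    - [0,0,0,0,0,0]
    - [0,0,0,0,0,0]
    - [0,0,0,0,0,0]
    - [0,0,0,0,0,0]
  claw: 0.4

```text
clock: 15.68
tcp_pos: [0.4534, 0.2499, 0.0509]
orientation: [2.67, 1.654, 0.005]
contact_force: [2.0, -0.9, 6.6]
grip_width: 0.0531
gripper_force: 21.2
```

>>> apply_moves:
  rows:
    - [0,0,0,0,0,-0.1]
    - [0,0,0,0,0,-0.2]
    - [0,0,0,0,0,-0.3]
    - [0,0,0,0,0,-0.35]

```text
clock: 16.18
tcp_pos: [0.4527, 0.2501, 0.0509]
orientation: [2.116, 2.321, 0.003]
contact_force: [-0.1, -1.2, 7.8]
grip_width: 0.0532
gripper_force: 21.4
```

```bash
python3 go.py .4528 .2498 .05 59
```

```text
at [0.4527 0.2501 0.0509] heading 95.28 t 16.175 F [-0.11 -1.17  7.77] M [-0.288  0.033  0.037] grip 0.0532 21.4 j [-0.22  0.52 -0.5   2.04  0.4   0.67 -0.89]
shift [-0.001  0.     0.004] turn [ 0.001 -0.001  0.403]
```

>>> apply_moves:
  rows:
    - [0,0,0,0,0,0]
    - [0,0,0,0,0,0]

```text
clock: 16.42
tcp_pos: [0.4527, 0.25, 0.0509]
orientation: [2.12, 2.317, 0.003]
contact_force: [-0.5, -1.1, 7.3]
grip_width: 0.0532
gripper_force: 21.5
```

```bash
python3 go.py .5685 .2609 .05 94
```

```text
at [0.4527 0.25   0.0509] heading 95.09 t 16.425 F [-0.51 -1.08  7.31] M [-0.249 -0.054  0.052] grip 0.0532 21.5 j [-0.22  0.52 -0.5   2.04  0.4   0.67 -0.9 ]
shift [0.002 0.465 0.004] turn [ 0.001 -0.     0.012]
```

Wheel 4 runs free, so the stiff one is at (0.5685, 0.261). Going back to it.

>>> apply_moves:
  rows:
    - [0,0,0,0,0,0]
    - [0,0,0,0,0,0]
    - [0,0,0,0,0,0]
    - [0,0,0,0,0,0]
  claw: 1

```text
clock: 16.92
tcp_pos: [0.4517, 0.2496, 0.0497]
orientation: [-2.12, -2.318, 0.001]
contact_force: [0.4, -0.1, 0.1]
grip_width: 0.0852
gripper_force: 0.0
```

>>> apply_moves:
  rows:
    - [0,0,-0.15,0,0,0]
    - [0,0,-0.26,0,0,0]
    - [0.002,0.24,-0.26,0,0,0]
    - [0.002,0.465,-0.26,0,0,0]
    - [0.002,0.465,-0.26,0,0,0]

```text
clock: 17.55
tcp_pos: [0.5717, 0.2596, 0.1145]
orientation: [2.125, 2.313, 0.003]
contact_force: [-1.3, -0.9, -0.3]
grip_width: 0.0852
gripper_force: 0.0
```

>>> apply_moves:
  rows:
    - [0,0,0,0,0,0]
    - [0,0,0,0,0,0]

```text
clock: 17.8
tcp_pos: [0.5661, 0.2607, 0.1146]
orientation: [-2.118, -2.32, 0.002]
contact_force: [-0.3, -0.2, -0.3]
grip_width: 0.0854
gripper_force: 0.0
```

```bash
python3 go.py .5685 .2609 .05 95; python3 - <<'E'
from h import *
p=r.grab_frame("scene")
u=proj(p,[.51,.2,.06])[0].astype(int); c=p["pixels"][u[1]-90:u[1]+90,u[0]-90:u[0]+90,::-1]
cv2.imwrite("pics/b1.png",cv2.resize(c,(540,540),interpolation=cv2.INTER_CUBIC)); print(u)
E
```

```text
at [0.5661 0.2607 0.1146] heading 95.2 t 17.8 F [-0.29 -0.16 -0.26] M [-0.004  0.031  0.028] grip 0.0854 0.0 j [-0.15  0.57 -0.52  1.76  0.35  0.91 -0.73]
shift [-0.     0.01   0.259] turn [-0.001  0.     0.002]
[401 264]
```

View pics/b1.png

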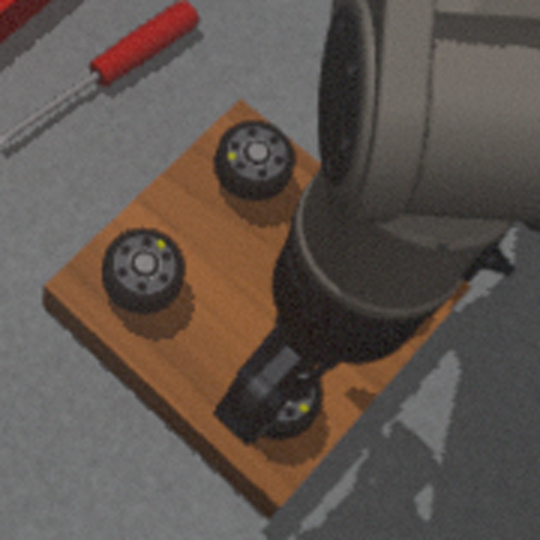

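Three wheels show seated: (258,152), (145,262) and, under the gripper, (295,405), all with their dots turned. I'll grip the stiff wheel and lift it.

>>> apply_moves:
  rows:
    - [0,0.008,0.1,0,0,0]
    - [0,0.008,0.2,0,0,0]
    - [0,0.008,0.259,0,0,0]
    - [0,0.008,0.259,0,0,0]

```text
clock: 18.35
tcp_pos: [0.5686, 0.2604, 0.0493]
orientation: [-2.119, -2.318, 0.003]
contact_force: [0.2, 0.2, -0.0]
grip_width: 0.0857
gripper_force: 0.0
```

>>> apply_moves:
  rows:
    - [0,0,0,0,0,0]
    - [0,0,0,0,0,0]
    - [0,0,0,0,0,0]
    - [0,0,0,0,0,0]
    - [0,0,0,0,0,0]
  claw: 0.4
  newtons: 23

```text
clock: 18.98
tcp_pos: [0.5686, 0.2609, 0.0512]
orientation: [-2.119, -2.318, 0.002]
contact_force: [-4.5, -2.0, 6.9]
grip_width: 0.0531
gripper_force: 23.4
```

>>> apply_moves:
  rows:
    - [0,0,-0.05,0,0,0]
    - [0,0,-0.1,0,0,0]
    - [0,0,-0.15,0,0,0]
    - [0,0,-0.2,0,0,0]
    - [0,0,-0.25,0,0,0]

```text
clock: 19.6
tcp_pos: [0.5701, 0.2606, 0.1139]
orientation: [2.12, 2.317, 0.001]
contact_force: [0.4, 0.3, -0.4]
grip_width: 0.053
gripper_force: 26.2
```

>>> apply_moves:
  rows:
    - [0,0,-0.1,0,0,0]
    - [0,0,-0.2,0,0,0]
    - [0,0,-0.25,0,0,0]
    - [0,0,-0.25,0,0,0]

```text
clock: 20.1
tcp_pos: [0.5701, 0.2609, 0.176]
orientation: [2.12, 2.318, 0.003]
contact_force: [1.0, 0.1, -1.8]
grip_width: 0.0528
gripper_force: 26.2
```

```bash
python3 go.py .55 .02 .18 50; python3 - <<'E'
from h import *
p=r.grab_frame("scene")
u=proj(p,[.53,.2,.1])[0].astype(int); c=p["pixels"][u[1]-100:u[1]+100,u[0]-100:u[0]+100,::-1]
cv2.imwrite("pics/b2.png",cv2.resize(c,(500,500),interpolation=cv2.INTER_CUBIC)); print(u)
for t,z in(("case",0),("case_in",.005)):
    for l in r.landmark_of(p,t)[:1]: print(t,l["conf"],to_plane(p,l["point"],z)[0].round(4))
E
```

```text
at [0.5701 0.2609 0.176 ] heading 95.1 t 20.1 F [ 0.98  0.06 -1.76] M [ 0.015 -0.009 -0.029] grip 0.0528 26.2 j [-0.13  0.51 -0.54  1.7   0.3   1.01 -0.69]
shift [-0.952 -0.166 -0.017] turn [ 0.001 -0.001  0.501]
[398 262]
case 0.65 [ 0.4795 -0.1856  0.    ]
case_in 0.91 [ 0.4679 -0.1734  0.005 ]
```

View pics/b2.png

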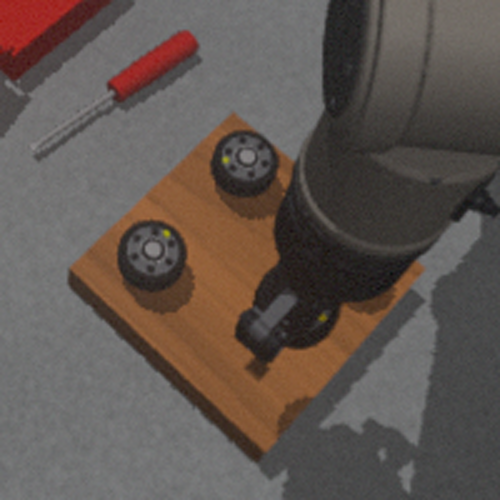

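The wheel hangs in the gripper, with its dot at (322,318), and the empty socket shows at (258,365). Carrying it to the case at about (0.475, -0.182).

>>> apply_moves:
  rows:
    - [-0.2,-0.03,-0.02,0,0,0.1]
    - [-0.4,-0.06,-0.02,0,0,0.2]
    - [-0.6,-0.1,-0.02,0,0,0.3]
    - [-0.8,-0.13,-0.02,0,0,0.4]
    - [-0.95,-0.166,-0.02,0,0,0.5]

```text
clock: 20.88
tcp_pos: [0.5486, 0.0176, 0.1791]
orientation: [2.851, 1.32, -0.003]
contact_force: [0.2, -0.4, -2.1]
grip_width: 0.0535
gripper_force: 26.2
```

```bash
python3 go.py .475 -.182 .18 5
```

```text
at [0.5486 0.0176 0.1791] heading 49.7 t 20.875 F [ 0.19 -0.44 -2.1 ] M [ 0.053 -0.069  0.004] grip 0.0535 26.2 j [ 0.13  0.35 -0.34  1.89  0.15  0.92 -0.98]
shift [-0.799  0.292 -0.003] turn [-0.     0.001  0.497]
```

>>> apply_moves:
  rows:
    - [-0.18,0.06,0,0,0,0.1]
    - [-0.36,0.13,0,0,0,0.2]
    - [-0.54,0.2,0,0,0,0.3]
    - [-0.72,0.26,0,0,0,0.4]
    - [-0.8,0.29,0,0,0,0.5]

```text
clock: 21.5
tcp_pos: [0.4746, -0.1824, 0.1791]
orientation: [3.139, 0.126, -0.004]
contact_force: [0.7, 0.2, -1.6]
grip_width: 0.0532
gripper_force: 26.2
```

>>> apply_moves:
  rows:
    - [0,0,0,0,0,0]
    - [0,0,0,0,0,0]

```text
clock: 21.75
tcp_pos: [0.477, -0.1783, 0.1796]
orientation: [-3.137, -0.146, 0.001]
contact_force: [-0.1, 0.5, -1.6]
grip_width: 0.053
gripper_force: 26.2
```

```bash
python3 go.py .475 -.182 .047 5; python3 - <<'E'
from h import *
p=r.grab_frame("scene"); cv2.imwrite("pics/c1.png",cv2.resize(p["pixels"][60:260,190:420,::-1],(690,600),interpolation=cv2.INTER_CUBIC))
E
```

```text
at [ 0.477  -0.1783  0.1796] heading 5.33 t 21.75 F [-0.09  0.55 -1.63] M [ 0.027 -0.05  -0.027] grip 0.053 26.2 j [ 0.34  0.27 -0.12  1.99  0.04  0.88 -1.28]
shift [-0.009  0.015  0.53 ] turn [-0.001  0.     0.004]
```

View pics/c1.png

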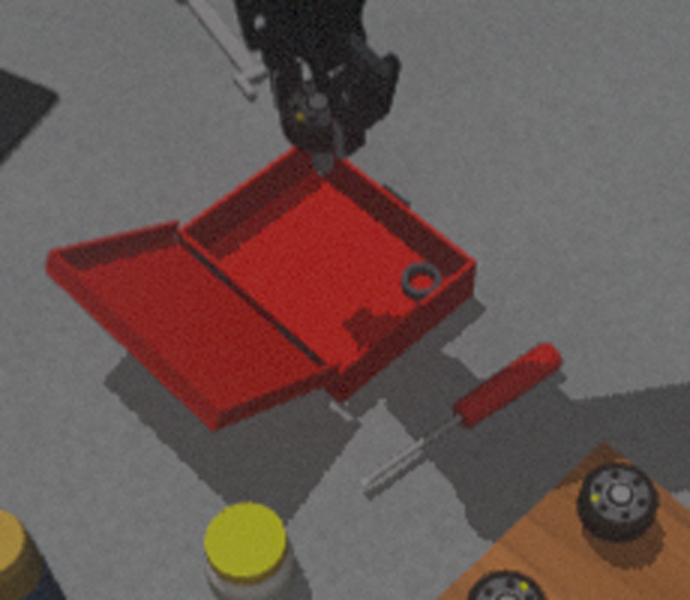

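The wheel is held upright over the case. The case floor centre is at crop (330,262), roughly full-frame (300,147), which agrees with the estimate. The ring sits clear at (420,280). Lowering now.

>>> apply_moves:
  rows:
    - [-0.009,0.01,0.12,0,0,0]
    - [-0.009,0.01,0.24,0,0,0]
    - [-0.009,0.01,0.34,0,0,0]
    - [-0.009,0.01,0.44,0,0,0]
    - [-0.009,0.01,0.48,0,0,0]

```text
clock: 22.42
tcp_pos: [0.4745, -0.1807, 0.0587]
orientation: [-3.137, -0.145, 0.003]
contact_force: [-0.5, -0.5, -0.9]
grip_width: 0.053
gripper_force: 26.2
```

>>> apply_moves:
  rows:
    - [0,0,0.015,0,0,0]
    - [0,0,0.03,0,0,0]
    - [0,0,0.04,0,0,0]
    - [0,0,0.045,0,0,0]

```text
clock: 22.92
tcp_pos: [0.475, -0.1823, 0.0491]
orientation: [3.138, 0.14, 0.001]
contact_force: [0.3, -0.7, -0.6]
grip_width: 0.0532
gripper_force: 26.2
```

```bash
python3 go.py .475 -.182 .047 5
```

```text
at [ 0.475  -0.1823  0.0491] heading 5.11 t 22.925 F [ 0.26 -0.74 -0.55] M [ 0.006 -0.038 -0.008] grip 0.0532 26.2 j [ 0.33  0.47 -0.11  2.08  0.09  0.59 -1.32]
shift [ 0.    -0.001  0.008] turn [ 0.    -0.     0.001]
```

>>> apply_moves:
  rows:
    - [0,0,0.006,0,0,0]
    - [0,0,0.01,0,0,0]
    - [0,0,0.01,0,0,0]

```text
clock: 23.3
tcp_pos: [0.4747, -0.1822, 0.0463]
orientation: [-3.138, -0.14, 0.0]
contact_force: [-0.7, 0.3, -1.1]
grip_width: 0.0531
gripper_force: 26.2
```

>>> apply_moves:
  rows:
    - [0,0,0,0,0,0]
    - [0,0,0,0,0,0]
    - [0,0,0,0,0,0]
    - [0,0,0,0,0,0]
    - [0,0,0,0,0,0]
  claw: 1

```text
clock: 23.92
tcp_pos: [0.4748, -0.1823, 0.0463]
orientation: [3.138, 0.14, 0.0]
contact_force: [-0.4, -0.6, 0.4]
grip_width: 0.0857
gripper_force: 0.0
```

>>> apply_moves:
  rows:
    - [0,0,-0.1,0,0,0]
    - [0,0,-0.25,0,0,0]
    - [0,0,-0.5,0,0,0]
    - [0,0,-0.7,0,0,0]
    - [0,0,-0.7,0,0,0]

```text
clock: 24.55
tcp_pos: [0.4773, -0.183, 0.2255]
orientation: [3.136, 0.139, 0.013]
contact_force: [-0.2, 0.4, -1.4]
grip_width: 0.0853
gripper_force: 0.0
```

>>> apply_moves:
  rows:
    - [0,0.25,0,0,0,0]
    - [0,0.5,0,0,0,0]
    - [0,0.6,0,0,0,0]
    - [0,0.6,0,0,0,0]
    - [0,0.6,0,0,0,0]

```text
clock: 25.18
tcp_pos: [0.4879, -0.33, 0.2203]
orientation: [-3.137, -0.142, 0.002]
contact_force: [-0.0, -0.4, -0.1]
grip_width: 0.0856
gripper_force: 0.0
```

```bash
python3 go.py .475 -.182 .2 5; python3 - <<'E'
from h import *
p=r.grab_frame("scene"); cv2.imwrite("pics/d1.png",cv2.resize(p["pixels"][80:340,190:480,::-1],(640,574),interpolation=cv2.INTER_CUBIC))
E
```

```text
at [ 0.4879 -0.33    0.2203] heading 5.19 t 25.175 F [-0.04 -0.38 -0.08] M [ 0.009 -0.045 -0.011] grip 0.0856 0.0 j [ 0.52  0.35 -0.04  1.78  0.02  1.02 -1.01]
shift [ 0.002 -0.594  0.082] turn [-0.001  0.001  0.002]
```

View pics/d1.png

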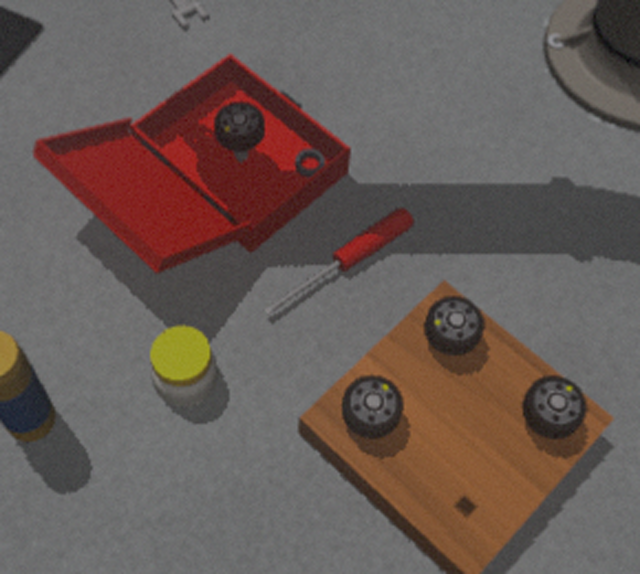

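The stiff wheel stands upright in the case at (240,125), away from the gripper. The other three are seated in the block at (455,325), (373,407) and (555,407).

```bash
python3 -c "
from bench import r
print(r.hand_in())"
```

```text
the job is handed in; nothing more can be done
None
```

I found the stiff wheel by feel (about 0.35 N m to turn, against 0.05 or less for the others) and set it down in the red case. The other three are still seated in the block and nothing else was disturbed. I handed the job in after about 25 s of robot time; the hand-in returned no verdict.

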